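# Scan the label, then hold the inspection cover at the index

## Robot

A 6-joint arm with a two-finger parallel gripper is mounted at the origin on a cart in front of the work surface, level with it; the furniture and walls round the work are solid. World frame = base frame: x ahead of the robot, y to its left, z up, the work surface at z = 0. Lengths are in m, angles in degrees, forces in N, time in s.
With the tool pointing down it reaches from about 0.4 to 0.825 m from the base axis. Payload 7 kg.
Tool frame: the origin (TCP) lies midway between the tips of the shut fingers; the grasp point (between the pads) lies 19 mm behind it; z points along the fingers, y is the line along which they close (so a half turn about z gives the same grasp; the last joint's range is limited). The gripper opens to 88 mm and grips with 3 to 60 N. Pads are 19 mm wide; open, the fingers measure 130 mm over their backs; the gripper's body (78 mm by 193 mm) begins 47 mm behind the grasp point.
Start: joints at [83.715, 20.546, 0.682, 0, -70.136, -16.507], TCP at [0.261, 0.622, 0.227] pointing down, gripper open.
Joint ranges: [-176.03, 176.03], [-82.01, 121.73], [-58.28, 71.71], [-173.87, 95.51], [-174.79, -0.11], [-173.66, 173.66]. Speed limits (degrees/s): [136.94, 136.94, 172.46, 180, 180, 180].

## Interface

Orientations are given as [roll, pitch, yaw] about the fixed x, y, z axes, in that order (R = Rz(yaw) Ry(pitch) Rx(roll)).
In Python, from plant import r gives the robot as it stands. The module is installed in compiled form; this text tells all that it offers.
- The arm moves only by the tool play_rows, never from a script. Its argument "rows" is a list of rows, each an object with "slide": the shift along the tool's x, y, z as a fraction of full scale, a list of three; "delta_rot": the turn, a rotation vector about the tool's x, y, z as a fraction of full scale, a list of three; "fingers": the opening, from -1 (shut) to 1 (fully open). In form: [{"slide": [x, y, z], "delta_rot": [rx, ry, rz], "fingers": fingers}, ...]. A call has 1 to 8 rows; each row shifts and turns the commanded pose from where the row before left it, along the tool's axes as they then stand; what a row does not reach is not made up. Full scale, the value 1, is 0.15 m for a shift and 0.08 rad for a turn. A row lasts 1/8 s, in which the tool goes at most 62.5 mm and 10.7 degrees, less where a joint would pass 70% of its speed; a pose out of reach is approached as far as the arm can. A call with a number of a shift or a turn outside -1 to 1 is refused whole. A call with a gripper value outside its range is refused whole. The fingers move at their own pace and stop on an object; "squeeze" is the grip in N (left out, the last holds). Time passes only in rows, so rows that do not move let the fingers close. It gives the time, the measured TCP pose, the force, the opening and the grip force at its end, in the units of the state.
- r.get_state(): the state, without advancing time (a new reading comes with each control period).
- r.capture(name): name is "scene" or "side" or "wrist"; returns a dict with "image" (384x512x3 uint8, blue, green, red), "fx", "fy", "cx", "cy" (pixels), "distortion" ([k1, k2, p1, p2, k3] as OpenCV has them; the pictures are not rectified), "R" (3x3) and "t" (3): a world point X has camera coordinates R X + t; the wrist camera has in their place "T_tool_cam" (4x4, takes a point from camera to tool coordinates, whose origin is the TCP and whose axes are the flange's). Camera axes: x right, y down, z forward; pixel columns grow to the right and rows downward; lengths in m; the calibration is good to about 2 mm. A picture is of the moment at which its call begins: read the wrist's pose just before it. There is no depth.
- r.close_job(): hands the job in; it is judged then, once.
The state is a dict: "time_s": time; "joints": joint angles; "qd": joint speeds; "joint_torque": joint torques, N m; "tcp_pos": TCP position; "eef_rot": TCP orientation; "contact_force": force on the tool from outside, world axes, zero at the start; "moment": the same for the moment, N m; "gripper_width": finger opening in m; "gripper_force": force on a finger pad.
Only numpy, scipy, OpenCV 4.12 (cv2) and the standard library are available. Lean on these libraries where they do the work, as an engineer would, in place of code of your own. Each camera call takes 0.05 s, during which the arm holds its last target. There are 200 camera calls.

## Task

Pick up the handheld scanner and, with the grey box's cover still shut, hold it steady for at least a second with its window squarely facing the centre of the bar label on the front of the box, roughly a hand's width (5 to 15 cm) away, then lay it back on the bench, underside down and not leaning on the box. Then raise the box's hinged cover, which has a bar handle, until the pin on the cover's right edge lines up with the pin of the index arm on the scale beside it, and finish while holding it there: the cover falls shut by itself, so keep hold at the end. Never drop the scanner or let the cover fall, do not shift the index arm, and leave the other things on the bench where they are.

Things in the scene. Friction and masses are not known exactly. Their poses are not given: they have to be found in the camera images.
- enclosure: grey metal box fixed to the bench, 140 mm deep (x) x 200 mm wide (y) x 90 mm high, with a hinged cover on top. Origin: centre of its underside; x points from its front to its back (away from the robot), y to its left, z up. It stands at a different place and yaw each time. Two short black cable glands stick out 21 mm from its left side at 35 mm height; the upright scale quadrant stands outside its right side (y -0.11 to -0.125, index pin to -0.149, up to 0.26 high).
- label (a point): centre of the white bar label, 52 mm wide x 36 mm high, flat on the box's front face; in the box's frame at x -0.071, y 0.055 (left half of the front), z 0.052. Its axes are the box's: the label faces the box's -x.
- cover (a joint): angle of the cover about its hinge: 0 shut, grows as the front edge rises, stop at 1.4 rad. The cover is a plate of 142 x 202 x 6 mm and about 0.25 to 0.5 kg; it turns freely and falls shut if let go, never staying open. Do not let it swing down faster than 2.5 rad/s.
- cover_hinge (a point): middle of the cover's hinge axis, at the box's rear top edge: in the box's frame at x 0.070, y 0, z 0.095; the axis runs along the box's y.
- handle (a point): middle of the cover's bar handle: a straight round steel bar of 10 mm diameter, 80 mm long along the box's y, 185 mm from the hinge axis in the plane of the cover, on two 8 mm rods at its ends that hold it 44 mm in front of the cover's front edge; free space between bar and edge. With the cover shut it is at x -0.115, y 0, z 0.095 in the box's frame. Its axes turn with the cover.
- pointer (a point): end of the 8 mm steel pin that sticks out of the cover's right edge, 130 mm from the hinge axis; in the box's frame with the cover shut at x -0.060, y -0.112, z 0.095.
- index (a joint): angle of the index arm about the same hinge axis, counted as the cover's (0.55 to 1.05 rad at the start): where it stands is the angle the cover must be brought to. Stiff; it stays where it is, is not touched by the cover, and must not be shifted.
- index_mark (a point): inner end of the index pin's axis on the index arm (dark steel flat arm 160 mm long before the scale, just right of the cover; its 10 mm round brass pin sticks out about 30 mm to the right), 130 mm from the hinge axis and y -0.112 in the box's frame. The cover's pointer falls exactly on this point when the two angles are equal.
- scanner: handheld label scanner lying on the bench, about 0.13 kg: grey handle 30 mm wide, 30 mm high, from x -0.060 to 0.025, and a black head 42 mm wide, 34 mm high, from x 0.024 to 0.060, with the window in its front end. Origin: centre of the underside of the whole (120 mm long); x points along its length towards the window (direction of view), y to its left, z up. Grasp the handle across its width.
- scanner_window (a point): centre of the scanner's window, in the scanner's frame at x 0.060, y 0, z 0.017; it looks along the scanner's +x.
- gauge: black round pressure gauge lying on its back, 64 mm across, 29 high, with a brass stub; leave alone. Origin: centre of its underside.
- cutters: side cutters with orange handles, 129 x 58 x 13 mm, lying flat; leave alone. Origin: centre of its underside.
- tape: blue roll of insulating tape, 68 mm across, 19 high; leave alone. Origin: centre of its underside.
- funnel: white funnel-shaped plastic housing, 93 x 99 mm, 124 high; leave alone. Origin: centre of its underside.
- calliper: digital calliper, 210 x 53 x 10 mm, lying flat; leave alone. Origin: centre of its underside.
There are look-alikes about, which are no part of the job. There is more than one size of the scanner; the one meant has the size given above.

How it is judged (in metres and radians):
On the way, in this order (a step that is already met when the one before it is completed fails the run):
1. the held scanner looks squarely at the label from 3.5 to 16.5 cm, steady, cover shut (contact force between the fingers and scanner above 0.5 N and value of joint cover below 0.06 rad and x of label in the frame of scanner_window between 0.035 and 0.165 m and y of label in the frame of scanner_window between -0.018 and 0.018 m and z of label in the frame of scanner_window between -0.015 and 0.015 m and angle between the x axis of scanner_window and the x axis of label, either way round below 0.3 rad and linear speed of scanner below 0.03 m/s and angular speed of scanner below 0.2 rad/s), for 0.8 s.
2. the scanner lies on the bench again, released, cover still shut (height (world z) of scanner below 0.006 m and angle between scanner's own z axis and vertical below 0.1 rad and linear speed of scanner below 0.03 m/s and contact force between each of the fingers, enclosure and scanner below 0.05 N and value of joint cover below 0.06 rad), for 0.2 s.
At the end, for the whole second after the job is handed in: The robot's fingers hold the cover still (under 0.05 rad/s, finger contact over 0.4 N, no loose thing carrying it) with its pointer within 10 mm of the index mark; the index mark has moved less than 6 mm; the scanner lies released, flat and at rest on the bench, not touching the box (distance between pointer and index_mark below 0.01 m and contact force between the fingers and cover above 0.4 N and velocity of joint cover between -0.05 and 0.05 rad/s and contact force between cover and gauge below 0.05 N and contact force between cover and cutters below 0.05 N and contact force between cover and tape below 0.05 N and contact force between cover and funnel below 0.05 N and contact force between cover and calliper below 0.05 N and height (world z) of scanner below 0.006 m and angle between scanner's own z axis and vertical below 0.1 rad and linear speed of scanner below 0.03 m/s and contact force between each of the fingers, enclosure and scanner below 0.05 N and distance of index_mark from where it was at the start of the episode below 0.006 m); the arm keeps its last pose, push and grip.
It fails at once if the index arm is shifted (more than 6 mm) (distance of index_mark from where it was at the start of the episode above 0.006 m).
It fails at once if the cover is let fall (closing faster than 2.5 rad/s) (velocity of joint cover below -2.5 rad/s).
It fails at once if the scanner is dropped (falling unheld, more than 3 cm up) (height (world z) of scanner above 0.03 m and linear speed of scanner above 0.3 m/s and contact force between the fingers and scanner below 0.05 N).
It fails at once if another thing on the bench is disturbed (moved more than 3 cm) (distance of any of gauge, cutters, tape, funnel, calliper from where it was at the start of the episode above 0.03 m).
It also fails if it takes over 72 s, if anything falls off the work surface, if the arm or the gripper's body presses on something with over 40 N, if the wrist force passes 120 N, or if a joint passes its speed limit or range.

## Working session

There is one attempt and no reset: what is moved stays moved. The work goes in short steps, Python scripts to look and compute and a tool call to move; the robot and the scene stay as the last step left them, time stands still between calls to the robot, and variables do not carry over. Pictures are saved under pics/ and viewed, at most 10 in all, crops included, and the job is handed in when it is done.

Besides the shell and the picture viewer there is one more tool, called after "Request:" by a JSON object that holds its "fn" and its "kwargs". play_rows: Moves the arm, as the interface text tells. Shift numbers are shares of 0.15 m and turn numbers shares of 0.08 rad, none past 1 either way. Its arguments: {"type":"object","properties":{"rows":{"type":"array"},"squeeze":{"type":"number"}},"required":["rows"]}

```bash
mkdir -p pics
python3 - <<'E'
from plant import r
import cv2,numpy as np
s=r.get_state();print(s)
a=r.capture("scene");b=r.capture("side")
for n,c in(("scene",a),("side",b)):
    cv2.imwrite(f"pics/{n}0.png",c["image"]);print(n,c["fx"],c["cx"],c["cy"],c["distortion"],np.round(-np.array(c["R"]).T@c["t"],3))
w=r.capture("wrist");print(w["T_tool_cam"],w["fx"])
cv2.imwrite("pics/both0.png",cv2.resize(np.vstack([a["image"],b["image"]]),None,fx=.78,fy=.78))
E
```

```text
{'time_s': 0.0, 'joints': array([ 8.37136424e+01,  2.05928532e+01,  6.33873918e-01, -2.08030654e-02,
       -7.01368355e+01, -1.65060012e+01]), 'qd': array([ 0.08163275,  0.01267121,  0.0634302 , -0.0238683 , -0.01779621,
        0.08801436]), 'joint_torque': array([ 8.32399819e-04, -5.82725751e+01,  2.93051648e+01,  6.99758291e+00,
        6.78404438e-03, -1.48048230e-04]), 'tcp_pos': array([0.26133014, 0.62182058, 0.22560531]), 'eef_rot': array([ 1.79902577e+02, -8.47506660e-03, -2.27994363e+01]), 'contact_force': array([ 0.00608612,  0.30465161, -0.10628859]), 'moment': array([-0.03311299, -0.03003279,  0.04921373]), 'gripper_force': 0.0, 'gripper_width': 0.08782784021585997}
scene 451.30910589536956 260.3262588416698 193.42457783299693 [-0.0029801  0.         0.         0.         0.       ] [-0.501 -1.004  0.996]
side 471.6929408296386 256.17675946386726 188.48182862835043 [-0.08073828  0.          0.          0.          0.        ] [ 0.215 -1.332  0.832]
[[ 5.58973301e-04 -9.61653886e-01 -2.74265365e-01  7.40538188e-02]
 [ 9.99999818e-01  4.75662509e-04  3.70263666e-04 -3.06576527e-04]
 [-2.25607742e-04 -2.74265522e-01  9.61653977e-01 -1.58620326e-01]
 [ 0.00000000e+00  0.00000000e+00  0.00000000e+00  1.00000000e+00]] 286.9951602191608
```

View pics/both0.png

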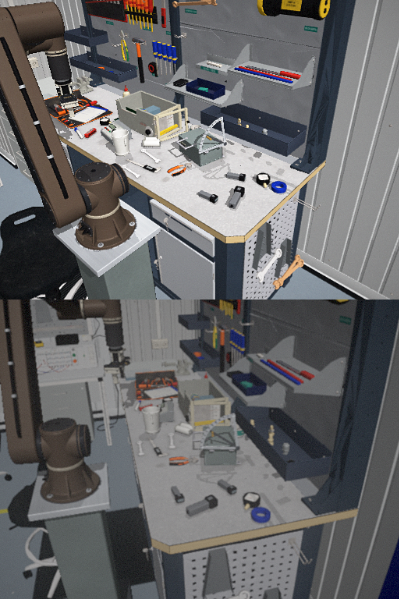

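Create h.py:
```python
from plant import r
import cv2,numpy as np
from scipy.spatial.transform import Rotation as Ro
def cam(n):
    s=r.get_state();c=r.capture(n)
    c["K"]=np.array([[c["fx"],0,c["cx"]],[0,c["fy"],c["cy"]],[0,0,1]])
    c["D"]=np.array(c["distortion"],float)
    if n=="wrist":
        T=np.eye(4);T[:3,:3]=Ro.from_euler("xyz",s["eef_rot"],degrees=True).as_matrix();T[:3,3]=s["tcp_pos"]
        W=T@np.array(c["T_tool_cam"]);c["R"]=W[:3,:3].T;c["t"]=-c["R"]@W[:3,3]
    c["R"]=np.array(c["R"]);c["t"]=np.array(c["t"]);c["o"]=-c["R"].T@c["t"]
    return c
def ray(c,p):
    u=cv2.undistortPoints(np.array(p,float).reshape(-1,1,2),c["K"],c["D"]).reshape(-1,2)
    d=np.c_[u,np.ones(len(u))]@c["R"];return d/np.linalg.norm(d,axis=1)[:,None]
def onz(c,p,z):
    d=ray(c,p);return c["o"]+d*((z-c["o"][2])/d[:,2])[:,None]
def tri(cs,ps):
    A=0;b=0
    for c,p in zip(cs,ps):
        d=ray(c,p)[0];P=np.eye(3)-np.outer(d,d);A=A+P;b=b+P@c["o"]
    X=np.linalg.solve(A,b)
    return X
def proj(c,X):
    return cv2.projectPoints(np.array(X,float).reshape(-1,3),cv2.Rodrigues(c["R"])[0],c["t"],c["K"],c["D"])[0].reshape(-1,2)
def step(target,rpy):
    "tool-frame shift and turn from the present pose, in scale units"
    s=r.get_state();R=Ro.from_euler("xyz",s["eef_rot"],degrees=True)
    G=Ro.from_euler("xyz",rpy,degrees=True)
    print("shift",np.round(R.inv().apply(np.array(target)-s["tcp_pos"])/.15,3),"turn",np.round((R.inv()*G).as_rotvec()/.08,2))
```

```text
(no output)
```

The stacked picture shows the box near (205,145) in scene and three scanners below right of it. I'll zoom in.

Run:
```python
import cv2,numpy as np
a=cv2.imread("pics/scene0.png")[140:280,205:385];b=cv2.imread("pics/side0.png")[150:295,190:370]
cv2.imwrite("pics/ca.png",cv2.resize(a,None,fx=4.2,fy=4.2,interpolation=cv2.INTER_CUBIC))
cv2.imwrite("pics/cb.png",cv2.resize(b,None,fx=4.1,fy=4.1,interpolation=cv2.INTER_CUBIC))
```

```text
(no output)
```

View pics/ca.png

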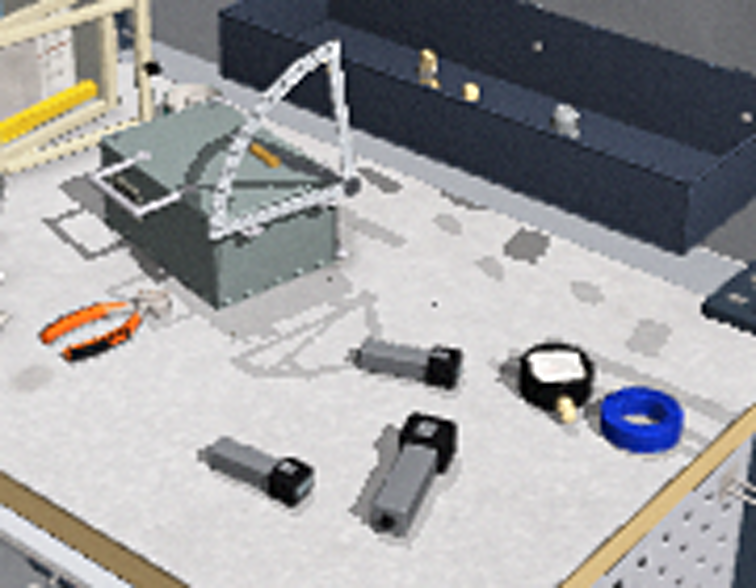

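View pics/cb.png

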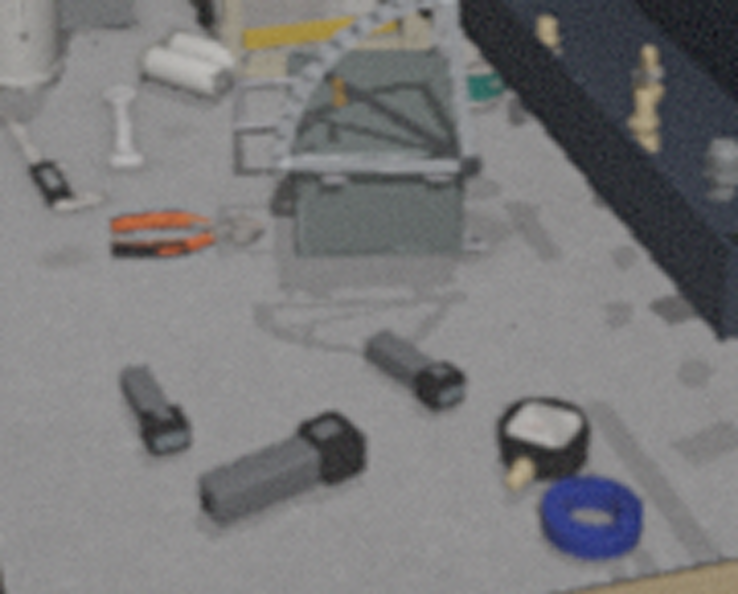

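The scene crop shows the box (bottom right-front corner at 220,306; right-rear at 338,262), the brass index pin at (265,155), and three scanners of different size. The side crop shows the same: box bottom edge (298,253)-(465,250), pin (338,92).

Run:
```python
from h import *
a=cam("scene");b=cam("side")
A=lambda p:np.array(p)/4.2+[205,140]
B=lambda p:np.array(p)/4.1+[190,150]
for n,pa,pb in(("S1",[(360,355),(455,370)],[(375,348),(453,390)]),("S2",[(207,452),(305,482)],[(135,375),(172,440)]),("S3",[(386,515),(430,425)],[(206,497),(352,447)])):
    for c,p in((a,A(pa)),(b,B(pb))):
        X=onz(c,p,.016);d=X[1]-X[0];print(n,X[:,:2].round(3).tolist(),np.linalg.norm(d).round(3),np.degrees(np.arctan2(d[1],d[0])).round(1))
for c,p in((a,A([(220,306),(338,262)])),(b,B([(298,253),(465,250)]))):
    X=onz(c,p,0);d=X[1]-X[0];print("box",X[:,:2].round(3).tolist(),np.linalg.norm(d),np.degrees(np.arctan2(d[1],d[0])))
print("pin",tri([a,b],[A((265,155)),B((338,92))]))
print("LF top",onz(a,A([(103,145),(217,232)]),.098))
print("gauge,tape",onz(a,A([(556,375),(642,418)]),.015),"cutters",onz(a,A([(70,340),(165,303)]),.01))
```

```text
S1 [[0.578, -0.159], [0.614, -0.236]] 0.085 -65.3
S1 [[0.584, -0.168], [0.622, -0.236]] 0.078 -60.6
S2 [[0.39, -0.148], [0.412, -0.234]] 0.089 -75.4
S2 [[0.402, -0.153], [0.412, -0.24]] 0.087 -83.6
S3 [[0.422, -0.309], [0.537, -0.266]] 0.122 20.4
S3 [[0.421, -0.309], [0.532, -0.282]] 0.114 13.7
box [[0.573, 0.005], [0.703, -0.032]] 0.13485298334166132 -15.824087444107183
box [[0.572, 0.009], [0.707, -0.025]] 0.13965000252142926 -14.161025479481975
pin [ 0.59288491 -0.03740789  0.16893233]
LF top [[ 0.60160429  0.18033664  0.098     ]
 [ 0.55377671 -0.0129562   0.098     ]]
gauge,tape [[ 0.66534095 -0.30649484  0.015     ]
 [ 0.66040315 -0.39546033  0.015     ]] cutters [[0.43459254 0.06201417 0.01      ]
 [0.53338013 0.03718894 0.01      ]]
```

S3 (handle-to-window 120 mm) is the right scanner, at about (0.478,-0.292), yaw ~17°. The box centre is at about (0.665,0.086), yaw ~-14.5°.

Request:
{"fn": "play_rows", "kwargs": {"rows": [{"slide":[0.266,0.27,0],"delta_rot":[0,0,0],"fingers":1},{"slide":[0.266,0.27,0],"delta_rot":[0,0,0],"fingers":1},{"slide":[0.266,0.27,0],"delta_rot":[0,0,0],"fingers":1},{"slide":[0.266,0.27,0],"delta_rot":[0,0,0],"fingers":1},{"slide":[0.266,0.27,0],"delta_rot":[0,0,0],"fingers":1},{"slide":[0.266,0.27,0],"delta_rot":[0,0,0],"fingers":1},{"slide":[0.266,0.27,0],"delta_rot":[0,0,0],"fingers":1},{"slide":[0.266,0.27,0],"delta_rot":[0,0,0],"fingers":1}]}}

```text
time_s: 1.25
tcp_pos: [0.4306, 0.1982, 0.2269]
eef_rot: [-180.0, -0.0, -22.8]
contact_force: [1.6, 0.5, 0.3]
gripper_width: 0.0877
gripper_force: 0.0
```

Run:
```python
from h import *
c=cam("wrist");cv2.imwrite("pics/w1.png",c["image"])
a=cam("scene");b=cam("side")
X=onz(a,np.array([(122,156)])/.78,0);print("funnel",X)
print("label px",proj(c,[.610,.157,.052]))
step([.46,-.295,.2],[180,0,17])
```

```text
funnel [[0.37460738 0.39075664 0.        ]]
label px [[226.95234466   0.98439613]]
shift [1.463 2.947 0.178] turn [-0.   -0.   -8.73]
```

View pics/w1.png

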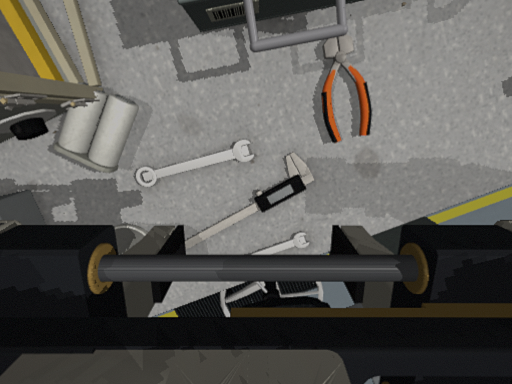

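The wrist view shows the label at about (227,12), the bar at (253,47)-(344,32), the calliper at (270,200) and the cutters at (345,95). There is nothing tall where I will scan. Next is the scanner.

Request:
{"fn": "play_rows", "kwargs": {"rows": [{"slide":[0.183,0.368,0],"delta_rot":[0,0,0],"fingers":1},{"slide":[0.183,0.368,0],"delta_rot":[0,0,0],"fingers":1},{"slide":[0.183,0.368,0],"delta_rot":[0,0,0],"fingers":1},{"slide":[0.183,0.368,0],"delta_rot":[0,0,0],"fingers":1},{"slide":[0.183,0.368,0],"delta_rot":[0,0,0],"fingers":1},{"slide":[0.183,0.368,0],"delta_rot":[0,0,0],"fingers":1},{"slide":[0.183,0.368,0],"delta_rot":[0,0,0],"fingers":1},{"slide":[0.183,0.368,0],"delta_rot":[0,0,0],"fingers":1}]}}

```text
time_s: 2.4
tcp_pos: [0.4623, -0.2936, 0.2267]
eef_rot: [-180.0, -0.0, -22.7]
contact_force: [1.3, 2.0, 0.7]
gripper_width: 0.0874
gripper_force: 0.0
```

Request:
{"fn": "play_rows", "kwargs": {"rows": [{"slide":[0,0,0],"delta_rot":[0,0,-1],"fingers":1},{"slide":[0,0,0],"delta_rot":[0,0,-1],"fingers":1},{"slide":[0,0,0],"delta_rot":[0,0,-1],"fingers":1},{"slide":[0,0,0],"delta_rot":[0,0,-1],"fingers":1},{"slide":[0,0,0],"delta_rot":[0,0,-1],"fingers":1},{"slide":[0,0,0],"delta_rot":[0,0,-1],"fingers":1},{"slide":[0,0,0],"delta_rot":[0,0,-1],"fingers":1},{"slide":[0,0,0],"delta_rot":[0,0,-1],"fingers":1}]}}

```text
time_s: 3.4
tcp_pos: [0.4624, -0.2914, 0.2264]
eef_rot: [-180.0, 0.0, 14.1]
contact_force: [-0.4, 0.2, -0.2]
gripper_width: 0.0873
gripper_force: 0.0
```

Run:
```python
from h import *
c=cam("wrist");cv2.imwrite("pics/w2.png",c["image"])
print(r.get_state()["tcp_pos"],r.get_state()["eef_rot"]);np.savez("w2.npz",**{k:c[k] for k in("K","D","R","t","o")})
```

```text
[ 0.46236368 -0.2914441   0.22644332] [-1.79992776e+02 -1.57509928e-04  1.43043359e+01]
```

View pics/w2.png

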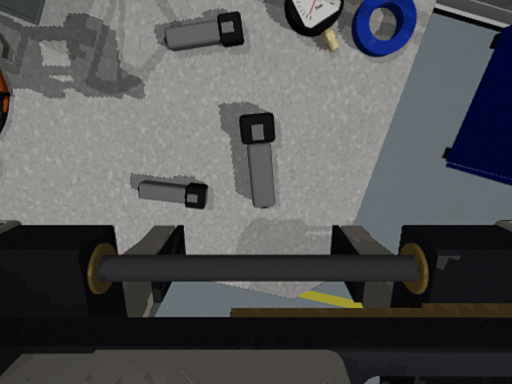

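The target scanner is in the centre: head front near (256,113), tail near (264,206).

Run:
```python
from h import *
c=dict(np.load("w2.npz"));im=cv2.imread("pics/w2.png")
g=cv2.cvtColor(im,cv2.COLOR_BGR2GRAY);sub=g[105:215,232:290]
for y in range(108,212,8): print(y,g[y,236:284:2].tolist())
X=onz(c,[(242,129),(273,127),(247,148),(271,147),(252,205),(274,204)],.032);print(X.round(4))
```

```text
108 [94, 99, 100, 98, 98, 99, 97, 97, 102, 98, 98, 97, 134, 136, 151, 148, 149, 143, 144, 147, 149, 148, 145, 144]
116 [98, 103, 33, 4, 6, 5, 12, 16, 18, 14, 17, 15, 20, 18, 18, 20, 18, 20, 9, 133, 158, 143, 140, 140]
124 [95, 102, 16, 17, 17, 16, 19, 17, 39, 36, 51, 58, 64, 69, 17, 19, 21, 18, 9, 72, 130, 130, 142, 154]
132 [99, 98, 50, 7, 21, 18, 15, 11, 95, 97, 94, 95, 95, 101, 20, 19, 17, 17, 16, 36, 132, 122, 125, 150]
140 [98, 96, 99, 7, 16, 16, 18, 14, 23, 45, 35, 24, 20, 24, 11, 12, 12, 8, 13, 71, 132, 128, 129, 156]
148 [92, 98, 104, 98, 98, 99, 57, 90, 95, 94, 95, 95, 95, 96, 96, 97, 94, 77, 129, 130, 138, 137, 135, 150]
156 [99, 101, 100, 95, 102, 100, 49, 80, 94, 94, 95, 94, 95, 96, 96, 98, 94, 90, 128, 132, 125, 150, 147, 143]
164 [99, 95, 101, 99, 98, 101, 67, 67, 93, 94, 94, 96, 95, 95, 96, 96, 98, 91, 91, 120, 121, 153, 152, 154]
172 [105, 98, 96, 96, 97, 98, 100, 57, 83, 95, 94, 95, 95, 95, 96, 96, 95, 94, 73, 131, 127, 148, 149, 146]
180 [103, 97, 103, 97, 99, 95, 94, 53, 73, 94, 94, 92, 93, 96, 96, 97, 96, 94, 87, 127, 124, 127, 151, 145]
188 [100, 98, 101, 98, 96, 96, 95, 97, 60, 90, 93, 94, 94, 93, 95, 95, 97, 96, 89, 111, 133, 131, 148, 155]
196 [136, 146, 149, 146, 100, 101, 98, 100, 52, 79, 93, 93, 92, 95, 95, 94, 95, 95, 93, 84, 129, 133, 163, 153]
204 [146, 152, 151, 148, 160, 157, 151, 140, 114, 64, 93, 92, 93, 94, 94, 94, 95, 94, 90, 98, 130, 127, 142, 151]
[[ 0.5099 -0.2601  0.032 ]
 [ 0.5212 -0.2956  0.032 ]
 [ 0.4892 -0.2712  0.032 ]
 [ 0.4976 -0.2994  0.032 ]
 [ 0.4194 -0.2947  0.032 ]
 [ 0.4277 -0.322   0.032 ]]
```

Request:
{"fn": "play_rows", "kwargs": {"rows": [{"slide":[0,0,0],"delta_rot":[0,0,-0.8],"fingers":0.4},{"slide":[0,0,0],"delta_rot":[0,0,0],"fingers":0.4}]}}

```text
time_s: 3.7
tcp_pos: [0.4621, -0.2917, 0.2265]
eef_rot: [-180.0, -0.0, 17.5]
contact_force: [-0.8, -0.2, 0.4]
gripper_width: 0.0733
gripper_force: 0.0
```

Run:
```python
from h import *
step([.4625,-.2955,.007],[180,0,18])
```

```text
shift [-0.005  0.025  1.463] turn [-0.   -0.   -0.11]
```

Request:
{"fn": "play_rows", "kwargs": {"rows": [{"slide":[-0.005,0.025,0.3],"delta_rot":[0,0,-0.1],"fingers":0.4},{"slide":[0,0,0.3],"delta_rot":[0,0,0],"fingers":0.4},{"slide":[0,0,0.3],"delta_rot":[0,0,0],"fingers":0.4},{"slide":[0,0,0.3],"delta_rot":[0,0,0],"fingers":0.4},{"slide":[0,0,0.16],"delta_rot":[0,0,0],"fingers":0.4},{"slide":[0,0,0.1],"delta_rot":[0,0,0],"fingers":0.4},{"slide":[0,0,0],"delta_rot":[0,0,0],"fingers":0.4},{"slide":[0,0,0],"delta_rot":[0,0,0],"fingers":0.4}]}}

```text
time_s: 4.7
tcp_pos: [0.4629, -0.2963, 0.0086]
eef_rot: [179.9, -0.1, 18.0]
contact_force: [-0.4, -0.4, 0.1]
gripper_width: 0.0613
gripper_force: 0.0
```

Request:
{"fn": "play_rows", "kwargs": {"rows": [{"slide":[0,0,0],"delta_rot":[0,0,0],"fingers":-1},{"slide":[0,0,0],"delta_rot":[0,0,0],"fingers":-1},{"slide":[0,0,0],"delta_rot":[0,0,0],"fingers":-1},{"slide":[0,0,0],"delta_rot":[0,0,0],"fingers":-1},{"slide":[0,0,0],"delta_rot":[0,0,0],"fingers":-1},{"slide":[0,0,0],"delta_rot":[0,0,0],"fingers":-1},{"slide":[0,0,0],"delta_rot":[0,0,0],"fingers":-1}], "squeeze": 20}}

```text
time_s: 5.58
tcp_pos: [0.4621, -0.2961, 0.0078]
eef_rot: [180.0, -0.0, 18.0]
contact_force: [-1.5, 0.2, 5.0]
gripper_width: 0.0303
gripper_force: 19.9
```

Scanner gripped at 30.3 mm, as expected. Next I lift it, and refine the box pose from the stored wrist view using the handle bar.

Request:
{"fn": "play_rows", "kwargs": {"rows": [{"slide":[0,0,-0.1],"delta_rot":[0,0,0],"fingers":-1},{"slide":[0,0,-0.2],"delta_rot":[0,0,0.5],"fingers":-1},{"slide":[0,0,-0.25],"delta_rot":[0,0,1],"fingers":-1},{"slide":[0,0,-0.25],"delta_rot":[0,0,1],"fingers":-1},{"slide":[0,0,-0.1],"delta_rot":[0,0,1],"fingers":-1},{"slide":[0,0,0],"delta_rot":[0,0,1],"fingers":-1},{"slide":[0,0,0],"delta_rot":[0,0,1],"fingers":-1},{"slide":[0,0,0],"delta_rot":[0,0,1],"fingers":-1}]}}

```text
time_s: 6.58
tcp_pos: [0.4618, -0.296, 0.1432]
eef_rot: [-180.0, -0.0, -12.0]
contact_force: [0.5, 0.5, -1.2]
gripper_width: 0.0302
gripper_force: 19.9
```

Run:
```python
from h import *
c=cam("wrist");im=cv2.imread("pics/w1.png")
T=np.eye(4);T[:3,:3]=Ro.from_euler("xyz",[180,0,-22.8],degrees=True).as_matrix();T[:3,3]=[.4306,.1982,.2269]
W=T@np.array(c["T_tool_cam"]);c["R"]=W[:3,:3].T;c["t"]=-c["R"]@W[:3,3];c["o"]=W[:3,3]
X=onz(c,[(254,46),(342,32)],.095);print("bar",X);d=X[0]-X[1];print(np.linalg.norm(d),np.degrees(np.arctan2(d[1],d[0]))-90)
cv2.imwrite("pics/w1c.png",cv2.resize(im[0:60,170:370],None,fx=4,fy=4,interpolation=cv2.INTER_CUBIC))
step([.436,.202,.16],[180,0,-14.5])
```

```text
bar [[0.5533033  0.15043792 0.095     ]
 [0.53297425 0.07248604 0.095     ]]
0.08055907857362754 -14.616590805466615
shift [-0.868 -3.209 -0.112] turn [-0.   -0.    0.51]
```

View pics/w1c.png

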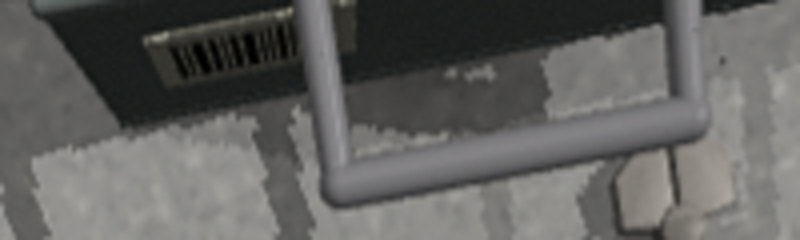

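The crop shows the bar axis from (335,185) to (700,115), which is pixels (253.8,46.2)-(345,28.8), and the label at about (250,42) in the crop.

Run:
```python
from h import *
c=cam("wrist")
T=np.eye(4);T[:3,:3]=Ro.from_euler("xyz",[180,0,-22.8],degrees=True).as_matrix();T[:3,3]=[.4306,.1982,.2269]
W=T@np.array(c["T_tool_cam"]);c["R"]=W[:3,:3].T;c["t"]=-c["R"]@W[:3,3];c["o"]=W[:3,3]
X=onz(c,[(252.5,46.4),(346,28.6)],.095);d=X[0]-X[1];yaw=np.arctan2(d[1],d[0])-np.pi/2;print(np.linalg.norm(d),np.degrees(yaw))
m=X.mean(0)
# bottom edge of front face on bench z=0 and label centre
F=onz(c,np.array([(125,128),(545,50)])/4+[170,0],0);e=F[0]-F[1];print("front",F[:,:2],np.degrees(np.arctan2(e[1],e[0]))-90)
for yw in(yaw,np.radians(-14.5)):
    ex=np.array([np.cos(yw),np.sin(yw),0]);ey=np.array([-ex[1],ex[0],0])
    o=m+.115*ex;o[2]=0;l=o-.071*ex+.055*ey;l[2]=.052
    print("bar",m,"box",o,"label",l,(proj(c,l)-[170,0])*4)
```

```text
0.0857395556733994 -13.036426753055204
front [[0.60957028 0.19665767]
 [0.580107   0.07320182]] -13.422812465967809
bar [0.54385926 0.11007251 0.095     ] box [0.65589535 0.0841319  0.        ] label [0.59913162 0.15372988 0.052     ] [[256.04233779  43.36041017]]
bar [0.54385926 0.11007251 0.095     ] box [0.65519624 0.0812788  0.        ] label [0.60022866 0.15230391 0.052     ] [[259.39371184  36.36851408]]
```

The box is at (0.656,0.0835), yaw -13.4°; the front corner and label pixels agree. The scan TCP is (0.426,0.195,0.043).

Request:
{"fn": "play_rows", "kwargs": {"rows": [{"slide":[-0.114,-0.39,0],"delta_rot":[0,0,0.3],"fingers":-1},{"slide":[-0.114,-0.39,0],"delta_rot":[0,0,0],"fingers":-1},{"slide":[-0.114,-0.39,0],"delta_rot":[0,0,0],"fingers":-1},{"slide":[-0.114,-0.39,0],"delta_rot":[0,0,0],"fingers":-1},{"slide":[-0.114,-0.39,0],"delta_rot":[0,0,0],"fingers":-1},{"slide":[-0.114,-0.39,0],"delta_rot":[0,0,0],"fingers":-1},{"slide":[-0.114,-0.39,0],"delta_rot":[0,0,0],"fingers":-1},{"slide":[-0.114,-0.39,0],"delta_rot":[0,0,0],"fingers":-1}]}}

```text
time_s: 7.68
tcp_pos: [0.4335, 0.1928, 0.1433]
eef_rot: [-179.9, -0.0, -13.0]
contact_force: [1.1, -0.1, -1.4]
gripper_width: 0.0302
gripper_force: 19.9
```

Run:
```python
from h import *
step([.426,.195,.043],[180,0,-13.4])
```

```text
shift [-0.052 -0.003  0.668] turn [-0.01 -0.01  0.08]
```

Request:
{"fn": "play_rows", "kwargs": {"rows": [{"slide":[-0.05,0,0.2],"delta_rot":[0,0,0.1],"fingers":-1},{"slide":[0,0,0.2],"delta_rot":[0,0,0],"fingers":-1},{"slide":[0,0,0.17],"delta_rot":[0,0,0],"fingers":-1},{"slide":[0,0,0.1],"delta_rot":[0,0,0],"fingers":-1},{"slide":[0,0,0],"delta_rot":[0,0,0],"fingers":-1},{"slide":[0,0,0],"delta_rot":[0,0,0],"fingers":-1}]}}

```text
time_s: 8.43
tcp_pos: [0.4271, 0.1927, 0.0428]
eef_rot: [-180.0, -0.0, -13.6]
contact_force: [-0.0, 0.1, -1.4]
gripper_width: 0.03
gripper_force: 19.9
```

Run:
```python
from h import *
c=cam("wrist");a=cam("scene")
X=np.array([[.5995,.1535,.052]]);print(proj(c,X),proj(a,X))
s=cv2.resize(a["image"][100:260,100:330],(690,480),interpolation=cv2.INTER_CUBIC)[:,:]
w=cv2.resize(c["image"],None,fx=.5,fy=.5)
cv2.imwrite("pics/scan.png",c["image"]);cv2.imwrite("pics/scan_s.png",s)
print(r.get_state()["tcp_pos"],r.get_state()["eef_rot"])
```

```text
[[ 252.53627486 -156.38637373]] [[234.43380645 186.54480861]]
[0.42717331 0.19283154 0.04296527] [-1.79919448e+02 -4.93206021e-02 -1.35970066e+01]
```

View pics/scan.png

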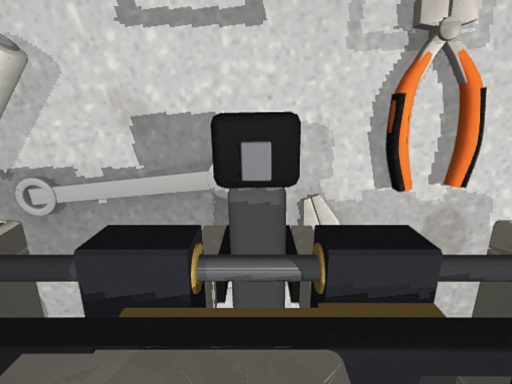

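The scanner head is centred at column 256 and squared to the tool. The label should be about 2 mm off laterally and ~94 mm from the window. I'll hold here.

Request:
{"fn": "play_rows", "kwargs": {"rows": [{"slide":[0,0,0],"delta_rot":[0,0,0],"fingers":-1},{"slide":[0,0,0],"delta_rot":[0,0,0],"fingers":-1},{"slide":[0,0,0],"delta_rot":[0,0,0],"fingers":-1},{"slide":[0,0,0],"delta_rot":[0,0,0],"fingers":-1},{"slide":[0,0,0],"delta_rot":[0,0,0],"fingers":-1},{"slide":[0,0,0],"delta_rot":[0,0,0],"fingers":-1},{"slide":[0,0,0],"delta_rot":[0,0,0],"fingers":-1},{"slide":[0,0,0],"delta_rot":[0,0,0],"fingers":-1}]}}

```text
time_s: 9.52
tcp_pos: [0.4267, 0.1924, 0.042]
eef_rot: [180.0, 0.0, -13.6]
contact_force: [0.1, 0.6, -1.1]
gripper_width: 0.0297
gripper_force: 19.9
```

Request:
{"fn": "play_rows", "kwargs": {"rows": [{"slide":[0,0,0],"delta_rot":[0,0,0],"fingers":-1},{"slide":[0,0,0],"delta_rot":[0,0,0],"fingers":-1},{"slide":[0,0,0],"delta_rot":[0,0,0],"fingers":-1},{"slide":[0,0,0],"delta_rot":[0,0,0],"fingers":-1},{"slide":[0,0,-0.2],"delta_rot":[0,0,0],"fingers":-1},{"slide":[0,0,-0.24],"delta_rot":[0,0,0],"fingers":-1},{"slide":[0,0,-0.24],"delta_rot":[0,0,0],"fingers":-1},{"slide":[0,0,0],"delta_rot":[0,0,0],"fingers":-1}]}}

```text
time_s: 10.52
tcp_pos: [0.4281, 0.1937, 0.1468]
eef_rot: [-179.7, -0.2, -13.6]
contact_force: [-0.3, -0.4, -0.9]
gripper_width: 0.03
gripper_force: 19.9
```

Request:
{"fn": "play_rows", "kwargs": {"rows": [{"slide":[0.12,0.39,0],"delta_rot":[0,0,0],"fingers":-1},{"slide":[0.12,0.39,0],"delta_rot":[0,0,0],"fingers":-1},{"slide":[0.12,0.39,0],"delta_rot":[0,0,0],"fingers":-1},{"slide":[0.12,0.39,0],"delta_rot":[0,0,0],"fingers":-1},{"slide":[0.12,0.39,0],"delta_rot":[0,0,0],"fingers":-1},{"slide":[0.12,0.39,0],"delta_rot":[0,0,0],"fingers":-1},{"slide":[0.12,0.39,0],"delta_rot":[0,0,0],"fingers":-1},{"slide":[0.12,0.39,0],"delta_rot":[0,0,0],"fingers":-1}]}}

```text
time_s: 11.52
tcp_pos: [0.4558, -0.2983, 0.1431]
eef_rot: [-180.0, 0.1, -13.6]
contact_force: [1.6, 0.4, -1.5]
gripper_width: 0.0294
gripper_force: 19.9
```

Request:
{"fn": "play_rows", "kwargs": {"rows": [{"slide":[0,0,0],"delta_rot":[0,0,-1],"fingers":-1},{"slide":[0,0,0],"delta_rot":[0,0,-1],"fingers":-1},{"slide":[0,0,0],"delta_rot":[0,0,-1],"fingers":-1},{"slide":[0,0,0],"delta_rot":[0,0,-1],"fingers":-1},{"slide":[0,0,0],"delta_rot":[0,0,-1],"fingers":-1},{"slide":[0,0,0],"delta_rot":[0,0,-1],"fingers":-1},{"slide":[0,0,0],"delta_rot":[0,0,-0.9],"fingers":-1},{"slide":[0,0,0],"delta_rot":[0,0,0],"fingers":-1}]}}

```text
time_s: 12.52
tcp_pos: [0.4559, -0.2961, 0.1431]
eef_rot: [-179.9, 0.1, 18.0]
contact_force: [-0.1, -0.1, -1.8]
gripper_width: 0.0298
gripper_force: 19.9
```

Run:
```python
from h import *
step([.462,-.296,.0075],[180,0,18])
```

```text
shift [0.04  0.013 0.904] turn [-0.01  0.02 -0.01]
```

Request:
{"fn": "play_rows", "kwargs": {"rows": [{"slide":[0.04,0,0.25],"delta_rot":[0,0,0],"fingers":-1},{"slide":[0,0,0.25],"delta_rot":[0,0,0],"fingers":-1},{"slide":[0,0,0.2],"delta_rot":[0,0,0],"fingers":-1},{"slide":[0,0,0.12],"delta_rot":[0,0,0],"fingers":-1},{"slide":[0,0,0.05],"delta_rot":[0,0,0],"fingers":-1},{"slide":[0,0,0.02],"delta_rot":[0,0,0],"fingers":-1},{"slide":[0,0,0.01],"delta_rot":[0,0,0],"fingers":-1},{"slide":[0,0,0],"delta_rot":[0,0,0],"fingers":-1}]}}

```text
time_s: 13.52
tcp_pos: [0.4625, -0.2946, 0.0097]
eef_rot: [180.0, -0.1, 18.0]
contact_force: [-0.8, 0.0, -0.4]
gripper_width: 0.0299
gripper_force: 19.9
```

Request:
{"fn": "play_rows", "kwargs": {"rows": [{"slide":[0,0,0.012],"delta_rot":[0,0,0],"fingers":-1},{"slide":[0,0,0],"delta_rot":[0,0,0],"fingers":-1},{"slide":[0,0,0],"delta_rot":[0,0,0],"fingers":-1}]}}

```text
time_s: 13.9
tcp_pos: [0.4626, -0.2946, 0.0078]
eef_rot: [180.0, -0.0, 18.0]
contact_force: [-0.2, 0.1, 4.9]
gripper_width: 0.03
gripper_force: 19.9
```

Request:
{"fn": "play_rows", "kwargs": {"rows": [{"slide":[0,0,0],"delta_rot":[0,0,0],"fingers":0.3},{"slide":[0,0,0],"delta_rot":[0,0,0],"fingers":0.3},{"slide":[0,0,0],"delta_rot":[0,0,0],"fingers":0.3},{"slide":[0,0,0],"delta_rot":[0,0,0],"fingers":0.3},{"slide":[0,0,-0.2],"delta_rot":[0,0,0],"fingers":0.3},{"slide":[0,0,-0.4],"delta_rot":[0,0,0],"fingers":0.3},{"slide":[0,0,-0.4],"delta_rot":[0,0,0],"fingers":0.3},{"slide":[0,0,-0.4],"delta_rot":[0,0,0],"fingers":0.3}]}}

```text
time_s: 14.9
tcp_pos: [0.4617, -0.2944, 0.2193]
eef_rot: [180.0, -0.0, 18.0]
contact_force: [1.7, -0.2, -0.8]
gripper_width: 0.0567
gripper_force: 0.0
```

Run:
```python
from h import *
c=cam("wrist");a=cam("scene");b=cam("side")
A=cv2.resize(a["image"][140:280,205:385],None,fx=3,fy=3,interpolation=cv2.INTER_CUBIC)
W=cv2.resize(c["image"],None,fx=.5,fy=.5);B=cv2.resize(b["image"][130:225,230:320],None,fx=2.8,fy=2.8,interpolation=cv2.INTER_CUBIC)
o=np.zeros((460,800,3),np.uint8);o[:420,:540]=A;o[:192,544:800]=W;h=min(265,B.shape[0]);o[195:195+h,544:544+B.shape[1]]=B[:h]
cv2.imwrite("pics/rel.png",o);cv2.imwrite("pics/scene1.png",a["image"]);cv2.imwrite("pics/side1.png",b["image"]);print(B.shape)
```

```text
(266, 252, 3)
```

View pics/rel.png

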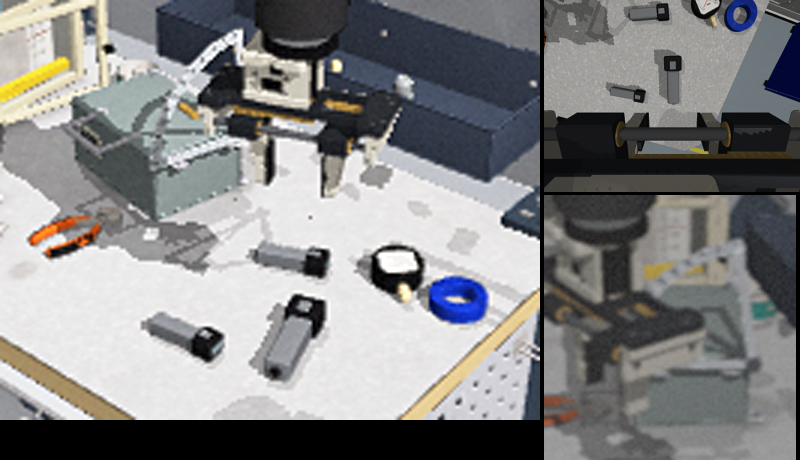

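The scanner lies flat and released at its old place. Now I move to the cover handle, turning the tool to yaw -103.4° on the way.

Request:
{"fn": "play_rows", "kwargs": {"rows": [{"slide":[0.089,-0.334,0],"delta_rot":[0,0,0],"fingers":0.3},{"slide":[0.089,-0.334,0],"delta_rot":[0,0,0],"fingers":0.3},{"slide":[0.089,-0.334,0],"delta_rot":[0,0,0],"fingers":0.3},{"slide":[0.089,-0.334,0],"delta_rot":[0,0,0],"fingers":0.3},{"slide":[0.089,-0.334,0],"delta_rot":[0,0,0],"fingers":0.3},{"slide":[0.089,-0.334,0],"delta_rot":[0,0,0],"fingers":0.3},{"slide":[0.089,-0.334,0],"delta_rot":[0,0,0],"fingers":0.3},{"slide":[0.089,-0.334,0],"delta_rot":[0,0,0],"fingers":0.3}]}}

```text
time_s: 16.05
tcp_pos: [0.4388, 0.121, 0.2164]
eef_rot: [180.0, 0.1, 18.0]
contact_force: [0.5, 0.2, 0.0]
gripper_width: 0.057
gripper_force: 0.0
```

Request:
{"fn": "play_rows", "kwargs": {"rows": [{"slide":[0,0,0],"delta_rot":[0,0,1],"fingers":0.3},{"slide":[0,0,0],"delta_rot":[0,0,1],"fingers":0.3},{"slide":[0,0,0],"delta_rot":[0,0,1],"fingers":0.3},{"slide":[0,0,0],"delta_rot":[0,0,1],"fingers":0.3},{"slide":[0,0,0],"delta_rot":[0,0,1],"fingers":0.3},{"slide":[0,0,0],"delta_rot":[0,0,1],"fingers":0.3},{"slide":[0,0,0],"delta_rot":[0,0,1],"fingers":0.3},{"slide":[0,0,0],"delta_rot":[0,0,1],"fingers":0.3}]}}

```text
time_s: 17.05
tcp_pos: [0.4391, 0.1193, 0.2161]
eef_rot: [179.9, 0.1, -18.8]
contact_force: [0.3, 0.5, 0.5]
gripper_width: 0.0568
gripper_force: 0.0
```

Run:
```python
from h import *
s=r.get_state();print(s["joints"].round(1),s["eef_rot"])
# index angle from first pictures: brass centroids
ex=np.array([np.cos(np.radians(-13.4)),np.sin(np.radians(-13.4)),0]);ey=np.array([-ex[1],ex[0],0]);o=np.array([.656,.0835,0])
for n,cen in(("scene",(268,177)),("side",(272.5,172.5))):
    c=cam(n);im=cv2.imread(f"pics/{n}0.png").astype(int);u,v=map(int,cen)
    w=im[v-9:v+10,u-9:u+10];m=(w[...,2]-w[...,0]>45);ys,xs=np.nonzero(m);p=np.array([xs.mean()+u-9,ys.mean()+v-9]);print(n,m.sum(),p,xs.ptp() if 0 else (xs.min(),xs.max(),ys.min(),ys.max()))
    # ray meets the plane y=-0.135 of the box
    d=ray(c,[p])[0]
    for yy in(-.130,-.137):
        k=(yy-(c["o"]-o)@ey)/(d@ey);X=c["o"]+k*d;x=(X-o)@ex-.07;z=X[2]-.095;print(yy,"r",np.hypot(x,z).round(4),"ang",np.arctan2(z,-x).round(4))
```

```text
[ 40.1  -0.2 -26.6  -0.  -63.7  31.1] [ 1.79909443e+02  8.04740000e-02 -1.88297965e+01]
scene 19 [267.68421053 176.57894737] (np.int64(6), np.int64(12), np.int64(6), np.int64(11))
-0.13 r 0.1277 ang 0.624
-0.137 r 0.1345 ang 0.6319
side 10 [272.1 172.1] (np.int64(8), np.int64(10), np.int64(6), np.int64(12))
-0.13 r 0.1279 ang 0.6157
-0.137 r 0.1302 ang 0.6357
```

Index angle is about 0.625 rad (both views agree). I continue turning.

Request:
{"fn": "play_rows", "kwargs": {"rows": [{"slide":[0,0,0],"delta_rot":[0,0,1],"fingers":0.3},{"slide":[0,0,0],"delta_rot":[0,0,1],"fingers":0.3},{"slide":[0,0,0],"delta_rot":[0,0,1],"fingers":0.3},{"slide":[0,0,0],"delta_rot":[0,0,1],"fingers":0.3},{"slide":[0,0,0],"delta_rot":[0,0,1],"fingers":0.3},{"slide":[0,0,0],"delta_rot":[0,0,1],"fingers":0.3},{"slide":[0,0,0],"delta_rot":[0,0,1],"fingers":0.3},{"slide":[0,0,0],"delta_rot":[0,0,1],"fingers":0.3}]}}

```text
time_s: 18.15
tcp_pos: [0.4394, 0.1195, 0.2165]
eef_rot: [179.9, 0.0, -55.4]
contact_force: [0.5, 0.4, -0.1]
gripper_width: 0.0573
gripper_force: 0.0
```

Request:
{"fn": "play_rows", "kwargs": {"rows": [{"slide":[0,0,0],"delta_rot":[0,0,1],"fingers":-0.4},{"slide":[0,0,0],"delta_rot":[0,0,1],"fingers":-0.4},{"slide":[0,0,0],"delta_rot":[0,0,1],"fingers":-0.4},{"slide":[0,0,0],"delta_rot":[0,0,1],"fingers":-0.4},{"slide":[0,0,0],"delta_rot":[0,0,1],"fingers":-0.4},{"slide":[0,0,0],"delta_rot":[0,0,1],"fingers":-0.4},{"slide":[0,0,0],"delta_rot":[0,0,1],"fingers":-0.4},{"slide":[0,0,0],"delta_rot":[0,0,1],"fingers":-0.4}]}}

```text
time_s: 19.15
tcp_pos: [0.4394, 0.1194, 0.2165]
eef_rot: [179.9, -0.0, -92.0]
contact_force: [-0.3, -0.4, -0.0]
gripper_width: 0.0264
gripper_force: 0.0
```

Request:
{"fn": "play_rows", "kwargs": {"rows": [{"slide":[0,0,0],"delta_rot":[0,0,1],"fingers":-0.4},{"slide":[0,0,0],"delta_rot":[0,0,1],"fingers":-0.4},{"slide":[0,0,0],"delta_rot":[0,0,0.4],"fingers":-0.4},{"slide":[0,0,0],"delta_rot":[0,0,0],"fingers":-0.4}]}}

```text
time_s: 19.65
tcp_pos: [0.4396, 0.1196, 0.2169]
eef_rot: [180.0, -0.0, -102.9]
contact_force: [-0.1, 0.6, 0.3]
gripper_width: 0.0264
gripper_force: 0.0
```

Run:
```python
from h import *
s=r.get_state();print(s["joints"].round(1),s["eef_rot"],s["gripper_width"])
c=cam("wrist");cv2.imwrite("pics/w3.png",c["image"])
np.savez("w3.npz",**{k:c[k] for k in("K","D","R","t","o")})
print("bar px",proj(c,[[.5533,.150,.095],[.5330,.072,.095]]))
step([.544,.110,.2],[180,0,-103.4])
```

```text
[ 40.1  -0.2 -26.5  -0.  -63.7 -53. ] [ 1.79974152e+02 -2.60387406e-02 -1.02912453e+02] 0.026373850105292963
bar px [[159.66173934 237.3644817 ]
 [154.46557749 162.18053994]]
shift [-0.093 -0.692  0.113] turn [ 0.   -0.    0.11]
```

View pics/w3.png

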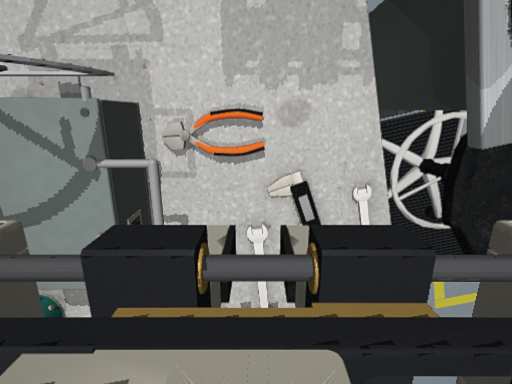

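The wrist view shows the right end of the bar at about (154,163), running down column ~156. That is within a couple of pixels of the prediction, so I go above the bar and then down.

Request:
{"fn": "play_rows", "kwargs": {"rows": [{"slide":[-0.023,-0.173,0],"delta_rot":[0,0,0.1],"fingers":-0.4},{"slide":[-0.023,-0.173,0],"delta_rot":[0,0,0],"fingers":-0.4},{"slide":[-0.023,-0.173,0],"delta_rot":[0,0,0],"fingers":-0.4},{"slide":[-0.023,-0.173,0],"delta_rot":[0,0,0],"fingers":-0.4},{"slide":[0,0,0.3],"delta_rot":[0,0,0],"fingers":-0.4},{"slide":[0,0,0.3],"delta_rot":[0,0,0],"fingers":-0.4},{"slide":[0,0,0],"delta_rot":[0,0,0],"fingers":-0.4}]}}

```text
time_s: 20.58
tcp_pos: [0.5417, 0.1079, 0.1242]
eef_rot: [179.7, -0.3, -103.4]
contact_force: [-1.0, 0.0, 0.1]
gripper_width: 0.0263
gripper_force: 0.0
```

Run:
```python
from h import *
step([.544,.110,.078],[180,0,-103.4])
c=cam("wrist");cv2.imwrite("pics/w4.png",c["image"])
print("bar px",proj(c,[[.5533,.150,.095],[.5330,.072,.095]]))
g=cv2.cvtColor(c["image"],cv2.COLOR_BGR2GRAY)
for y in(110,130,150,170,190): print(y,g[y,200:312:4].tolist())
```

```text
shift [-0.018 -0.013  0.308] turn [ 0.07 -0.06 -0.01]
bar px [[255.40380141 276.29433178]
 [257.66952268 169.05867733]]
110 [42, 43, 105, 162, 161, 101, 162, 153, 162, 160, 159, 161, 179, 165, 160, 168, 157, 160, 167, 159, 159, 154, 129, 140, 122, 100, 73, 74]
130 [44, 43, 74, 158, 163, 163, 157, 183, 187, 157, 145, 138, 128, 123, 119, 119, 146, 153, 148, 109, 99, 102, 151, 191, 159, 159, 162, 161]
150 [42, 41, 49, 159, 163, 159, 152, 184, 182, 184, 175, 123, 128, 135, 122, 119, 121, 130, 167, 132, 124, 125, 122, 92, 133, 139, 142, 144]
170 [177, 176, 176, 179, 179, 175, 176, 175, 173, 172, 171, 167, 167, 147, 154, 124, 187, 161, 168, 159, 181, 178, 180, 180, 184, 186, 186, 180]
190 [42, 40, 43, 85, 84, 87, 94, 90, 173, 181, 177, 184, 116, 138, 141, 119, 189, 188, 187, 177, 184, 185, 185, 177, 187, 182, 182, 177]
```

Request:
{"fn": "play_rows", "kwargs": {"rows": [{"slide":[-0.018,-0.01,0.15],"delta_rot":[0,0,0],"fingers":-0.4},{"slide":[0,0,0.15],"delta_rot":[0,0,0],"fingers":-0.4},{"slide":[0,0,0],"delta_rot":[0,0,0],"fingers":-0.4}], "squeeze": 15}}

```text
time_s: 21.0
tcp_pos: [0.5464, 0.1116, 0.0832]
eef_rot: [-180.0, -0.0, -103.4]
contact_force: [0.4, 0.4, -0.2]
gripper_width: 0.0263
gripper_force: 0.0
```

Request:
{"fn": "play_rows", "kwargs": {"rows": [{"slide":[0,0,0],"delta_rot":[0,0,0],"fingers":-1},{"slide":[0,0,0],"delta_rot":[0,0,0],"fingers":-1},{"slide":[0,0,0],"delta_rot":[0,0,0],"fingers":-1},{"slide":[0,0,0],"delta_rot":[0,0,0],"fingers":-1},{"slide":[0,0,0],"delta_rot":[0,0,0],"fingers":-1}], "squeeze": 15}}

```text
time_s: 21.62
tcp_pos: [0.5444, 0.1123, 0.0837]
eef_rot: [179.9, 0.0, -103.5]
contact_force: [-12.5, 7.0, 10.3]
gripper_width: 0.0095
gripper_force: 15.0
```

Bar gripped (9.5 mm). I raise the cover along the arc to about 0.31 rad.

Request:
{"fn": "play_rows", "kwargs": {"rows": [{"slide":[0,-0.001,-0.048],"delta_rot":[0,0,0],"fingers":-1},{"slide":[0,-0.003,-0.048],"delta_rot":[0,0,0],"fingers":-1},{"slide":[0,-0.005,-0.048],"delta_rot":[0,0,0],"fingers":-1},{"slide":[0,-0.0065,-0.048],"delta_rot":[0,0,0],"fingers":-1},{"slide":[0,-0.008,-0.047],"delta_rot":[0,0,0],"fingers":-1},{"slide":[0,-0.01,-0.047],"delta_rot":[0,0,0],"fingers":-1},{"slide":[0,-0.012,-0.0465],"delta_rot":[0,0,0],"fingers":-1},{"slide":[0,-0.014,-0.0465],"delta_rot":[0,0,0],"fingers":-1}], "squeeze": 20}}

```text
time_s: 22.62
tcp_pos: [0.5522, 0.1103, 0.1394]
eef_rot: [179.8, 0.0, -103.5]
contact_force: [-10.0, 6.8, 1.9]
gripper_width: 0.0093
gripper_force: 20.0
```

Request:
{"fn": "play_rows", "kwargs": {"rows": [{"slide":[0,-0.0155,-0.0455],"delta_rot":[0,0,0],"fingers":-1},{"slide":[0,-0.0175,-0.045],"delta_rot":[0,0,0],"fingers":-1},{"slide":[0,-0.019,-0.044],"delta_rot":[0,0,0],"fingers":-1},{"slide":[0,-0.021,-0.0435],"delta_rot":[0,0,0],"fingers":-1},{"slide":[0,-0.0225,-0.0425],"delta_rot":[0,0,0],"fingers":-1},{"slide":[0,-0.0245,-0.0415],"delta_rot":[0,0,0],"fingers":-1},{"slide":[0,-0.026,-0.0405],"delta_rot":[0,0,0],"fingers":-1},{"slide":[0,-0.027,-0.0395],"delta_rot":[0,0,0],"fingers":-1}]}}

```text
time_s: 23.62
tcp_pos: [0.5762, 0.1048, 0.1915]
eef_rot: [179.7, 0.1, -103.4]
contact_force: [-18.8, 10.2, 10.6]
gripper_width: 0.0093
gripper_force: 20.0
```

Request:
{"fn": "play_rows", "kwargs": {"rows": [{"slide":[0,0,0],"delta_rot":[0,0,0],"fingers":-1},{"slide":[0,0,0],"delta_rot":[0,0,0],"fingers":-1},{"slide":[0,0,0],"delta_rot":[0,0,0],"fingers":-1},{"slide":[0,0,0],"delta_rot":[0,0,0],"fingers":-1}]}}

```text
time_s: 24.12
tcp_pos: [0.5763, 0.1048, 0.1916]
eef_rot: [179.7, 0.1, -103.4]
contact_force: [-18.2, 10.2, 12.2]
gripper_width: 0.0093
gripper_force: 20.0
```

Run:
```python
from h import *
a=cam("scene");b=cam("side");w=cam("wrist")
ex=np.array([np.cos(np.radians(-13.4)),np.sin(np.radians(-13.4)),0]);ey=np.array([-ex[1],ex[0],0]);o=np.array([.656,.0835,0])
P=lambda x,y,z:o+x*ex+y*ey+[0,0,z]
pt=[P(.07-.13*np.cos(t),y,.095+.13*np.sin(t)) for t in(.625,) for y in(-.101,-.112,-.149)]
for n,c in(("scene",a),("side",b),("wrist",w)): print(n,proj(c,pt).round(1).tolist())
A=cv2.resize(a["image"][140:215,220:310],(540,450),interpolation=cv2.INTER_CUBIC)
B=cv2.resize(b["image"][140:215,240:320],(320,300),interpolation=cv2.INTER_CUBIC)
W=cv2.resize(w["image"],(256,192))
out=np.zeros((500,800,3),np.uint8);out[:450,:480]=A[:,:480];out[:300,480:]=B;out[303:495,482:738]=W
cv2.imwrite("pics/fin.png",out);cv2.imwrite("pics/fin_w.png",w["image"])
print(r.get_state())
```

```text
scene [[262.8, 173.4], [264.5, 174.5], [270.3, 178.4]]
side [[271.3, 167.6], [271.5, 169.0], [272.1, 174.1]]
wrist [[174.9, 57.4], [173.4, 35.9], [167.5, -43.1]]
{'time_s': 24.275, 'joints': array([ 29.24568085,  13.8080838 , -13.4748383 ,  -0.28163973,
       -62.88901762, -42.55506175]), 'qd': array([-0.03384524, -0.04128678,  0.03306672, -0.04654039, -0.00726981,
       -0.02688946]), 'joint_torque': array([-7.88913131e+00, -4.05553901e+01,  2.93652606e+01,  1.15830526e+01,
        4.30612206e+00, -9.87560416e-04]), 'tcp_pos': array([0.57631876, 0.10477553, 0.1916334 ]), 'eef_rot': array([ 1.79703854e+02,  6.79113999e-02, -1.03438280e+02]), 'contact_force': array([-19.45017704,  10.5355746 ,  11.74736712]), 'moment': array([3.93842844, 6.95927048, 0.03706522]), 'gripper_force': 19.9762961268425, 'gripper_width': 0.009470116849307994}
```

View pics/fin.png

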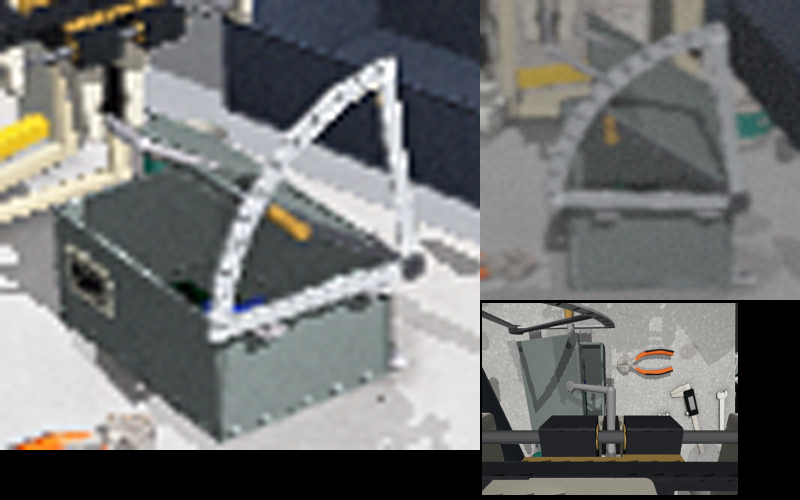

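The final composite shows the cover raised, with the brass pin from scene px (265,174) to (271,180). That matches a projection at 0.625 rad. I check the cover's own angle with the handle rod.

Run:
```python
from h import *
a=cam("scene");b=cam("side");w=cam("wrist")
ex=np.array([np.cos(np.radians(-13.4)),np.sin(np.radians(-13.4)),0]);ey=np.array([-ex[1],ex[0],0]);o=np.array([.656,.0835,0])
P=lambda x,y,z:o+x*ex+y*ey+[0,0,z]
Q=lambda t,r,y,h=0:P(.07-r*np.cos(t)+h*np.sin(t),y,.095+r*np.sin(t)+h*np.cos(t))
for t in(.55,.6,.65,.7):
    pt=[Q(t,.185,-.04),Q(t,.141,-.04),Q(t,.142,-.101,.003),Q(t,.142,-.101,-.003)]
    print(t,"wrist",proj(w,pt).round(1).tolist(),"scene",proj(a,pt).round(1).tolist(),"side",proj(b,pt).round(1).tolist())
g=cv2.cvtColor(w["image"],cv2.COLOR_BGR2GRAY)
for y in(76,90,110,130,150,164,168): print(y,g[y,164:276:3].tolist())
```

```text
0.55 wrist [[267.0, 169.7], [206.9, 162.7], [199.4, 57.2], [206.4, 58.8]] scene [[242.1, 166.4], [250.6, 168.9], [259.7, 174.3], [259.1, 175.7]] side [[254.8, 154.4], [266.1, 160.4], [267.0, 167.5], [266.0, 168.9]]
0.6 wrist [[258.1, 172.6], [199.1, 164.4], [190.1, 55.3], [198.0, 56.9]] scene [[243.1, 164.2], [251.3, 167.2], [260.6, 172.6], [259.8, 174.0]] side [[256.2, 152.3], [267.2, 158.8], [268.2, 165.8], [267.2, 167.2]]
0.65 wrist [[247.6, 175.7], [190.3, 166.1], [179.6, 53.3], [188.6, 55.0]] scene [[244.2, 162.0], [252.2, 165.6], [261.5, 170.9], [260.7, 172.3]] side [[257.8, 150.1], [268.4, 157.2], [269.5, 164.2], [268.4, 165.5]]
0.7 wrist [[235.3, 178.9], [180.6, 167.8], [168.0, 51.2], [177.9, 53.0]] scene [[245.4, 159.9], [253.1, 164.0], [262.4, 169.3], [261.6, 170.7]] side [[259.5, 148.1], [269.7, 155.7], [270.9, 162.6], [269.7, 163.9]]
76 [103, 104, 67, 65, 84, 82, 83, 81, 90, 73, 55, 88, 90, 89, 92, 92, 86, 91, 78, 168, 180, 156, 164, 165, 162, 163, 172, 166, 164, 159, 161, 157, 158, 164, 159, 153, 163, 158]
90 [105, 66, 47, 39, 39, 69, 67, 108, 111, 108, 80, 57, 49, 45, 4
[... 317 characters left out ...]
 103, 103, 109, 104, 77, 68, 17, 74, 75, 74, 74, 75, 74, 75, 76, 76, 76, 75, 94, 80, 39, 166, 163, 161, 171, 160, 162, 165, 117, 110, 138]
150 [103, 104, 104, 104, 105, 105, 105, 105, 103, 101, 117, 85, 56, 58, 48, 73, 74, 73, 73, 73, 75, 72, 73, 74, 74, 87, 89, 40, 103, 141, 103, 99, 167, 164, 188, 191, 193, 180]
164 [105, 104, 125, 125, 126, 131, 134, 148, 150, 151, 151, 150, 149, 150, 148, 144, 140, 138, 133, 122, 116, 92, 115, 112, 91, 124, 134, 35, 90, 135, 100, 97, 127, 126, 183, 177, 184, 189]
168 [107, 105, 124, 123, 124, 131, 127, 125, 128, 131, 133, 136, 141, 142, 145, 145, 147, 149, 148, 150, 151, 151, 151, 148, 149, 146, 144, 143, 138, 126, 138, 149, 143, 110, 185, 181, 191, 179]
```

The cover reads about 0.605–0.62 rad and the index about 0.625, a difference of ~2 mm at the pin. I give it a slight raise, settle and hand in.

Request:
{"fn": "play_rows", "kwargs": {"rows": [{"slide":[0,-0.002,-0.006],"delta_rot":[0,0,0],"fingers":-1},{"slide":[0,-0.002,-0.006],"delta_rot":[0,0,0],"fingers":-1},{"slide":[0,0,0],"delta_rot":[0,0,0],"fingers":-1},{"slide":[0,0,0],"delta_rot":[0,0,0],"fingers":-1},{"slide":[0,0,0],"delta_rot":[0,0,0],"fingers":-1},{"slide":[0,0,0],"delta_rot":[0,0,0],"fingers":-1},{"slide":[0,0,0],"delta_rot":[0,0,0],"fingers":-1},{"slide":[0,0,0],"delta_rot":[0,0,0],"fingers":-1}]}}

```text
time_s: 25.42
tcp_pos: [0.5775, 0.1045, 0.1934]
eef_rot: [179.8, 0.1, -103.4]
contact_force: [-16.9, 9.7, 10.4]
gripper_width: 0.009
gripper_force: 20.0
```

```bash
python3 -c "
from plant import r
s=r.get_state();print(s['tcp_pos'],s['contact_force'],s['gripper_force']);print(r.close_job())"
```

```text
[0.57749747 0.10453666 0.19343015] [-16.9394575    9.68431342  10.36890391] 19.976937621831894
the job is handed in; nothing more can be done
None
```

I handed the job in at about 25 s, and no verdict came back: the scanner was held on the label and laid flat on the bench again, and the gripper is holding the cover at about 0.62 rad against an index reading of about 0.625 rad (an estimated 1–2 mm at the pins).

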